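Build up the round sensor module in the assembly fixture

TASK

Build the sensor module in the black fixture, from the bottom up: stand the orange housing in the fixture's round nest, then lay the green board flat in the recess on top of the housing, then the blue board flat and centred on the silver block of the green board, and last the white cap, knob up, over the black block of the blue board. Set each part down and let it go before you fetch the next, never drop one, and leave the tray of boards, the tape reel and the screwdriver where they are.

Things in the scene. Friction and masses are not known exactly. Their poses are not given: they have to be found in the camera images.
- fixture: fixed black plate 160 x 120 mm on blue feet, top face at 18 mm; on it a round aluminium nest ring (inner diameter 72, outer 78, 6 mm high). Origin on the bench under the nest's centre; plate from -60 to +100 mm in its x, +-60 mm in y. At x = 80 to 96 mm an opened clamp bar with red grip along y, 24 mm higher than the plate. Yaw within 0.3 rad; it and the tray swap sides.
- nest (a point): centre of the nest's floor, on the plate's top face, z up: the housing's underside centre goes here (6 mm play all round)
- housing: orange round housing, 60 mm diameter, 26 mm high, 120 g; origin at the centre of its underside, z up. In its top a recess of 55 mm diameter, 6 mm deep (its floor 20 mm above the origin, rim wall 2.5 mm thick). Grip across the outside.
- green_board: bright green round circuit board, 45 mm diameter, 4 mm thick, 40 g; origin at the centre of its underside, z up. On its middle a silver (aluminium) block 26 x 26 mm, sides along x and y, 20 mm high, flat top 24 mm above the origin. Grip the block. Goes into the housing's recess (5 mm play all round).
- blue_board: blue round circuit board, 45 mm diameter, 4 mm thick, 40 g; origin at the centre of its flat underside, z up. On its middle a black block 26 x 26 mm, sides along x and y, 20 mm high, flat top 24 mm above the origin. Grip the block. Lies centred on the green board's block; its turn does not matter.
- cap: white round cap, 62 mm diameter, 12 mm high, hollow below (56 mm inner diameter, 8 mm deep), with a round knob on top, 22 mm diameter and 20 mm high (12 to 32 mm above the origin), 45 g; origin at the centre of its lower rim, z up. Grip the knob. Its roof comes to rest on the blue board's block, the lower rim 8 mm below that block's top.
- tray: bystander: grey open tray 140 x 110 x 18 mm holding six small plain green boards; origin at the centre of its underside. Leave it.
- reel: bystander: small white component tape reel lying flat, 130 mm diameter, 12 mm thick; origin at the centre of its underside. Leave it.
- screwdriver: bystander: red-handled screwdriver lying on the bench beyond the work, roughly along y. Leave it.
Not all that is in view belongs to the job. Leave any pink or red look-alike of the green_board alone.

How it is judged:
By the outcome, as a careful person would: the job done as asked, in the order asked, and still so for the second after the job is handed in, with the robot touching nothing.
It also fails if it takes over 107 s, if anything falls off the work surface, if the arm or the gripper's body presses on something with over 40 N, if the wrist force passes 120 N, or if a joint passes its speed limit or range.

ROBOT

A 6-joint arm with a two-finger parallel gripper is mounted at the origin on the work surface. World frame = base frame: x ahead of the robot, y to its left, z up, the work surface at z = 0. Lengths are in m, angles in rad, forces in N, time in s.
With the tool pointing down it reaches from about 0.225 to 0.875 m from the base axis. Payload 3.4 kg.
Tool frame: the origin (TCP) lies between the finger pads; the fingertips stand 22 mm ahead of it and the grasp point (between the pads) lies 3 mm ahead of it (manip.finger_overhang is the distance from the TCP to the fingertips, in m); z points along the fingers, y is the line along which they close (so a half turn about z gives the same grasp; the last joint's range is limited). The gripper opens to 85 mm and grips with 20 to 120 N. Pads are 22 mm wide; open, the fingers measure 114 mm over their backs; the gripper's body (76 mm by 85 mm) begins 54 mm behind the grasp point. The pads swing forward as they close: fully open they stand 13 mm farther back than shut.
Start: joints at [-1.318, 0.276, 1.505, -0, 1.361, -0.121], TCP at [0.21, -0.535, 0.253] pointing down, gripper open.
Joint ranges: [-2.89, 2.89], [-0.75, 2.08], [0.22, 2.7], [-1.18, 4.32], [0.11, 2.71], [-2.7, 2.7]. Speed limits (rad/s): [2.57, 2.57, 3.14, 3.14, 3.14, 3.14].

INTERFACE

Orientations are given as a unit quaternion [w, x, y, z].
In Python, from rig import get_state, eyes, order, manip gives the robot as it stands.
- The arm moves only by the tool drive_tool, never from a script. Its argument "rows" is a list of rows, each a list of 4 numbers: the shift along the tool's x, y, z in units of 25 mm (1.0 is 25 mm), then the turn about the tool's z in units of 6 degrees (1.0 is 6 degrees). A call has exactly 8 rows; each row is the pose to reach, as a shift and turn from the pose commanded when the call began, along the tool's axes at that moment; what a row does not reach only later rows make up. A row lasts 1/12 s, in which the tool goes at most 41.7 mm and 7.16 degrees, less where a joint would pass 70% of its speed; a pose out of reach is approached as far as the arm can. A call with a gripper value outside its range is refused whole. "grip" is the finger opening in mm, from 0 to 85.4, set as the call begins (left out, the last holds). The fingers move at their own pace and stop on an object; "newtons" is the grip in N (left out, the last holds). Time passes only in rows, so rows that repeat a pose let the fingers close, or fill a call up. It gives the time, the measured TCP pose, the force, the opening and the grip force at its end, in the units of the state.
- get_state(): the state, without advancing time (a new reading comes with each control period).
- eyes.get_image(name): name is "scene" or "top"; returns (picture, depth): 480x640x3 uint8, red, green, blue; 480x640 float32, m along the optical axis (not along the pixel's ray), 0 where there is no reading.
- eyes.camera_info(name): a dict with "fx", "fy", "cx", "cy" (pixels), "R" (3x3) and "t" (3): a world point X has camera coordinates R X + t. Camera axes: x right, y down, z forward; pixel columns grow to the right and rows downward; lengths in m; the calibration is good to about 2 mm. A picture is of the moment at which its call begins. camera_info takes no time and is no camera call.
- order.sign_off(): hands the job in; it is judged then, once.
The state is a dict: "clock": time; "qpos": joint angles; "qd": joint speeds; "effort": joint torques, N m; "position": TCP position; "ee_rot": TCP orientation; "contact_force": force on the tool from outside, world axes, zero at the start; "moment": the same for the moment, N m; "width": finger opening in m; "gripper_force": force on a finger pad.
Only numpy, scipy, OpenCV 4.12 (cv2) and the standard library are available. Lean on these libraries where they do the work, as an engineer would, in place of code of your own. Each camera call takes 0.05 s, during which the arm holds its last target. There are 200 camera calls.

## Working session

There is one attempt and no reset: what is moved stays moved. The work goes in short steps, Python scripts to look and compute and a tool call to move; the robot and the scene stay as the last step left them, time stands still between calls to the robot, and variables do not carry over. Pictures are saved under pics/ and viewed, at most 14 in all, crops included, and the job is handed in when it is done.

Besides the shell and the picture viewer there is one more tool, called after "Call:" as name([rows], argument=value, ...), one row to a line, values as JSON. drive_tool: Moves the arm, as the interface text tells. Its arguments: {"type":"object","properties":{"rows":{"type":"array","items":{"type":"array","items":{"type":"number"}}},"grip":{"type":"number"},"newtons":{"type":"number"}},"required":["rows"]}

```bash
mkdir -p pics; ls; python3 - <<'E'
from rig import get_state, eyes, order, manip
import cv2,numpy as np
for n in("top","scene"):
    im,d=eyes.get_image(n); cv2.imwrite(f"pics/{n}0.png",im[:,:,::-1]); np.save(n+"_d.npy",d); np.save(n+"_im.npy",im)
    print(n,eyes.camera_info(n))
print(get_state()); print([a for a in dir(manip) if a[0]!='_'])
E
```

```text
pics
top {'fx': 588.328847044952, 'fy': 588.328847044952, 'cx': 317.4229897719676, 'cy': 246.2014270659854, 'R': array([[ 0.03021539, -0.99943979,  0.01439207],
       [-0.99813387, -0.03093406, -0.05264856],
       [ 0.05306427, -0.01277441, -0.99850939]]), 't': array([-0.01965703,  0.6147379 ,  1.0352327 ])}
scene {'fx': 529.8485949345218, 'fy': 529.8485949345218, 'cx': 325.31193205616745, 'cy': 233.26024509076052, 'R': array([[-0.76121172,  0.64821196, -0.01944131],
       [ 0.48273475,  0.54635977, -0.68444004],
       [-0.43304027, -0.53038878, -0.7288099 ]]), 't': array([ 0.48968379, -0.25503151,  1.27484818])}
{'clock': 0.1, 'qpos': array([-1.31800195e+00,  2.76526412e-01,  1.50602832e+00, -1.81550007e-05,
        1.36071408e+00, -1.20996072e-01]), 'qd': array([ 1.03024077e-04, -1.63916708e-03, -3.13524539e-03,  2.65614922e-04,
        1.27733796e-05,  7.94920658e-04]), 'effort': array([ 1.24454673e-03, -4.17698085e+01, -2.46406281e+01, -1.77361671e-04,
        5.93230114e-03,  5.55154642e-06]), 'position': array([ 0.20983713, -0.53485969,  0.25252055]), 'ee_rot': array([-8.35678155e-04,  9.82585168e-01,  1.85810887e-01, -6.40459763e-05]), 'contact_force': array([ 0.4966796 , -0.0198402 , -0.00661062]), 'moment': array([ 0.02672014, -0.0119301 , -0.00372681]), 'gripper_force': 0.0, 'width': 0.08536876744825928}
['MotionError', 'finger_overhang']
```

View pics/top0.png

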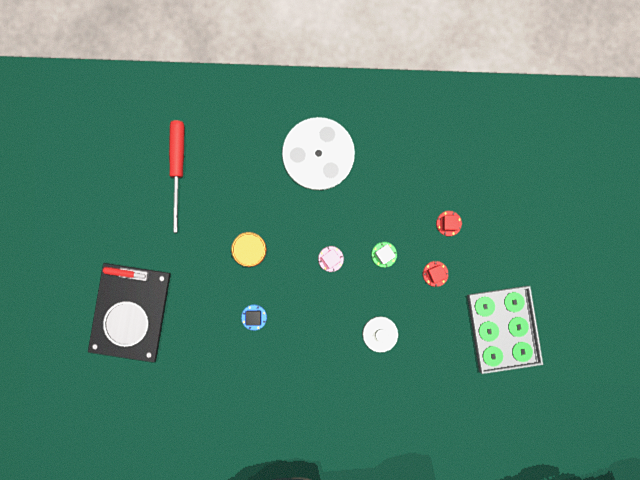

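View pics/scene0.png

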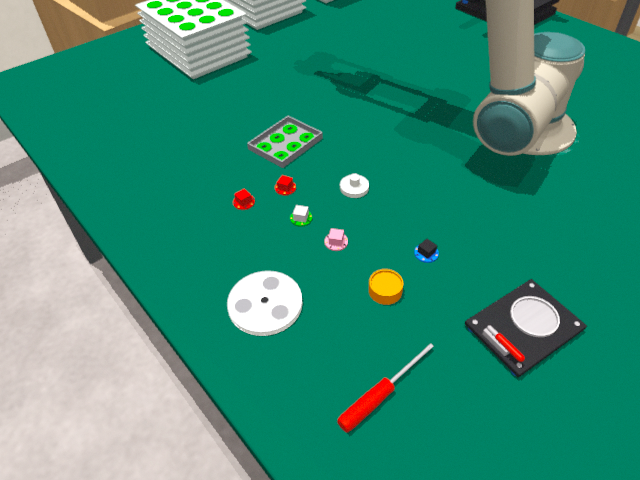

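Top view: fixture nest at (126,324), housing (249,249), and blue board (254,318). The green board with the silver block is at (385,254), and the cap is at (380,335). Look-alikes of the green board are the pink one at (331,259), the reds at (436,274) and (449,223), and the tray's small plain boards around (505,330). My choice is the one at (385,254): bright green with a silver block.

```bash
cat > h.py <<'E'
from rig import get_state, eyes, order, manip
import cv2,numpy as np
def cloud(n,im=None,d=None):
    if im is None: im,d=eyes.get_image(n)
    c=eyes.camera_info(n); v,u=np.indices(d.shape)
    P=np.stack([(u-c['cx'])/c['fx']*d,(v-c['cy'])/c['fy']*d,d],-1)
    W=(P-c['t'])@c['R']; W[d==0]=np.nan
    return im,W
def band(W,xy,r,z0,z1):
    m=(np.hypot(W[...,0]-xy[0],W[...,1]-xy[1])<r)&(W[...,2]>z0)&(W[...,2]<z1)
    return W[m]
def circ(p):
    (x,y),r=cv2.minEnclosingCircle((p[:,:2]*1000).astype(np.float32)); return round(x,1),round(y,1),round(r,1)
def rect(p):
    (x,y),s,a=cv2.minAreaRect((p[:,:2]*1000).astype(np.float32)); return round(x,1),round(y,1),np.round(s,1),round(a,1)
E
python3 - <<'E'
from h import *
for n in("top","scene"):
    im,W=cloud(n,np.load(n+"_im.npy"),np.load(n+"_d.npy"))
    px={"top":dict(nest=(126,324),hous=(249,249),blue=(254,318),green=(385,254),cap=(380,335)),
        "scene":dict(nest=(535,316),hous=(386,282),blue=(427,248),green=(301,213),cap=(354,181))}[n]
    for k,(u,v) in px.items():
        w=W[v,u]; print(n,k,np.round(w*1000,1))
        bands={"nest":[(.013,.021),(.0215,.027)],"hous":[(.015,.022),(.0235,.03)],"blue":[(.001,.008),(.02,.03)],"green":[(.001,.008),(.02,.03)],"cap":[(.008,.016),(.028,.036)]}[k]
        for b in bands:
            p=band(W,w[:2],.045 if k!="nest" else .042,*b)
            if len(p)>5: print("  ",b,len(p),"z",np.round(np.median(p[:,2])*1000,1),"mean",np.round(p.mean(0)[:2]*1000,1),"circ",circ(p),"rect",rect(p))
    if n=="top":
        print("bench z",np.round(np.nanmedian(W[380:420,200:400,2])*1000,1))
        cv2.imwrite("pics/crop.png",cv2.resize(im[225:355,300:470],None,fx=4,fy=4,interpolation=cv2.INTER_NEAREST)[:,:,::-1])
        p=W[250:375,75:185].reshape(-1,3);p=p[(p[:,2]>.012)&(p[:,2]<.022)]; print("plate",rect(p))
E
```

```text
top nest [467.1 332.6  17.8]
   (0.013, 0.021) 1473 z 18.0 mean [466.7 332.6] circ (467.1, 332.6, 42.0) rect (467.1, 332.3, array([81.1, 83.1]), 1.9)
   (0.0215, 0.027) 247 z 23.6 mean [468.9 331.3] circ (466.2, 332.8, 40.8) rect (467.5, 332.0, array([76.4, 77. ]), 40.0)
top hous [606.2 120.8  18.7]
   (0.015, 0.022) 639 z 19.6 mean [605.7 121.5] circ (605.7, 121.3, 29.9) rect (606.9, 121.9, array([56. , 54.7]), 33.9)
   (0.0235, 0.03) 144 z 25.5 mean [604.7 121.2] circ (605.5, 121.4, 29.9) rect (605.4, 121.4, array([59.1, 57.4]), 46.7)
top blue [484.8 106.9  25.9]
   (0.001, 0.008) 709 z 2.4 mean [485.7 106.9] circ (484.9, 106.7, 44.8) rect (485.0, 106.4, array([87.7, 87.2]), 46.3)
   (0.02, 0.03) 215 z 24.0 mean [484.6 108.8] circ (484.6, 109.6, 16.9) rect (484.6, 108.9, array([24.9, 25.1]), 1.7)
top green [ 604.5 -121.3   23. ]
   (0.001, 0.008) 665 z 2.5 mean [ 604.  -120.9] circ (604.6, -121.3, 45.0) rect (603.9, -121.3, array([88. , 87.5]), 9.8)
   (0.02, 0.03) 213 z 24.0 mean [ 604.1 -121.4] circ (604.6, -122.3, 17.3) rect (604.1, -121.4, array([25.8, 25.8]), 36.2)
top cap [ 4
[... 1009 characters left out ...]
[83.5, 85.8]), 35.8)
   (0.02, 0.03) 161 z 23.6 mean [486.  110.3] circ (485.1, 109.7, 17.5) rect (485.3, 109.5, array([28.4, 27.2]), 5.6)
scene green [ 608.  -115.5   23. ]
   (0.001, 0.008) 301 z 2.5 mean [ 610.3 -110.4] circ (607.9, -115.4, 44.8) rect (608.0, -113.7, array([85.1, 87.2]), 57.4)
   (0.02, 0.03) 134 z 23.7 mean [ 605.4 -120.4] circ (603.5, -122.3, 18.9) rect (603.9, -121.8, array([29.7, 26.4]), 33.4)
scene cap [ 468.1 -112.1   28.2]
   (0.008, 0.016) 367 z 11.8 mean [ 465.9 -113.4] circ (464.3, -118.0, 33.3) rect (463.4, -116.4, array([62.7, 60.2]), 38.7)
   (0.028, 0.036) 61 z 31.7 mean [ 462.4 -117.3] circ (461.7, -117.5, 11.3) rect (461.6, -117.7, array([22., 19.]), 46.3)
```

View pics/crop.png

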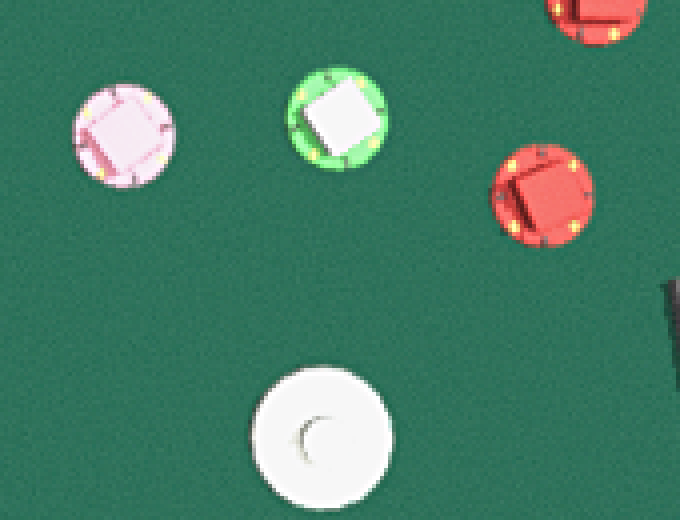

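The crop shows the green board with the silver block at (343,118) in the crop. The pink one is at (124,136) and the reds at (545,196) and (597,10). Heights match: block 24 mm, knob 32 mm, plate 18 mm. Now I'll move to the housing, turning the tool to yaw 0.

Call:
drive_tool([
  [24.32,-18.67,3,1],
  [24.32,-18.67,3,2],
  [24.32,-18.67,3,3],
  [24.32,-18.67,3,3.57],
  [24.32,-18.67,3,3.57],
  [24.32,-18.67,3,3.57],
  [24.32,-18.67,3,3.57],
  [24.32,-18.67,3,3.57],
], grip=85)

```text
clock: 0.77
position: [0.3815, -0.2492, 0.2205]
ee_rot: [-0.0, 1.0, -0.0, -0.0]
contact_force: [1.2, -0.3, -0.1]
width: 0.085
gripper_force: 0.0
```

Call:
drive_tool([
  [8.9,-14.8,2,0],
  [8.9,-14.8,2,0],
  [8.9,-14.8,2,0],
  [8.9,-14.8,2,0],
  [8.9,-14.8,2,0],
  [8.9,-14.8,2,0],
  [8.9,-14.8,2,0],
  [8.9,-14.8,2,0],
])

```text
clock: 1.43
position: [0.5522, 0.0347, 0.1819]
ee_rot: [0.0, 1.0, 0.0, -0.0]
contact_force: [0.9, -0.6, 0.7]
width: 0.0852
gripper_force: 0.0
```

Call:
drive_tool([
  [3,-4.5,1,0],
  [3,-4.5,1,0],
  [3,-4.5,1,0],
  [3,-4.5,1,0],
  [3,-4.5,1,0],
  [3,-4.5,1,0],
  [3,-4.5,1,0],
  [3,-4.5,1,0],
])

```text
clock: 2.1
position: [0.6261, 0.1436, 0.1579]
ee_rot: [0.0, 1.0, -0.001, -0.0]
contact_force: [0.3, -0.2, 0.2]
width: 0.085
gripper_force: 0.0
```

Call:
drive_tool([
  [-0.81,0.88,1,0],
  [-0.81,0.88,2,0],
  [-0.81,0.88,2.6,0],
  [-0.81,0.88,3,0],
  [-0.81,0.88,3.4,0],
  [-0.81,0.88,3.4,0],
  [-0.81,0.88,3.4,0],
  [-0.81,0.88,3.4,0],
])

```text
clock: 2.77
position: [0.6075, 0.1231, 0.0735]
ee_rot: [-0.0, 1.0, -0.0, 0.001]
contact_force: [-0.2, 0.5, -0.3]
width: 0.0848
gripper_force: 0.0
```

Call:
drive_tool([
  [-0.07,0.06,0.5,0],
  [-0.07,0.06,0.9,0],
  [-0.07,0.06,1.3,0],
  [-0.07,0.06,1.6,0],
  [-0.07,0.06,1.7,0],
  [-0.07,0.06,1.7,0],
  [-0.07,0.06,1.7,0],
  [-0.07,0.06,1.7,0],
])

```text
clock: 3.43
position: [0.6053, 0.1216, 0.0303]
ee_rot: [0.0, 1.0, 0.0, 0.0]
contact_force: [0.3, -0.7, 0.3]
width: 0.0853
gripper_force: 0.0
```

Call:
drive_tool([
  [0,0,0,0],
  [0,0,0,0],
  [0,0,0,0],
  [0,0,0,0],
  [0,0,0,0],
  [0,0,0,0],
  [0,0,0,0],
  [0,0,0,0],
], grip=50, newtons=40)

```text
clock: 4.1
position: [0.6053, 0.1217, 0.0309]
ee_rot: [-0.0, 1.0, 0.0, 0.001]
contact_force: [-0.1, 0.3, 6.1]
width: 0.0577
gripper_force: 43.1
```

```bash
python3 - <<'E'
from h import *
s=get_state();print(s['position'],s['width'],s['gripper_force'],s['contact_force'])
im,W=cloud("scene"); cv2.imwrite("pics/s1.png",cv2.resize(im[180:340,290:490],None,fx=4,fy=3.75)[:,:,::-1])
E
```

```text
[0.60527521 0.12169595 0.0308829 ] 0.057677101237553846 43.073848946078215 [-0.12513952  0.28290303  6.11447432]
```

View pics/s1.png

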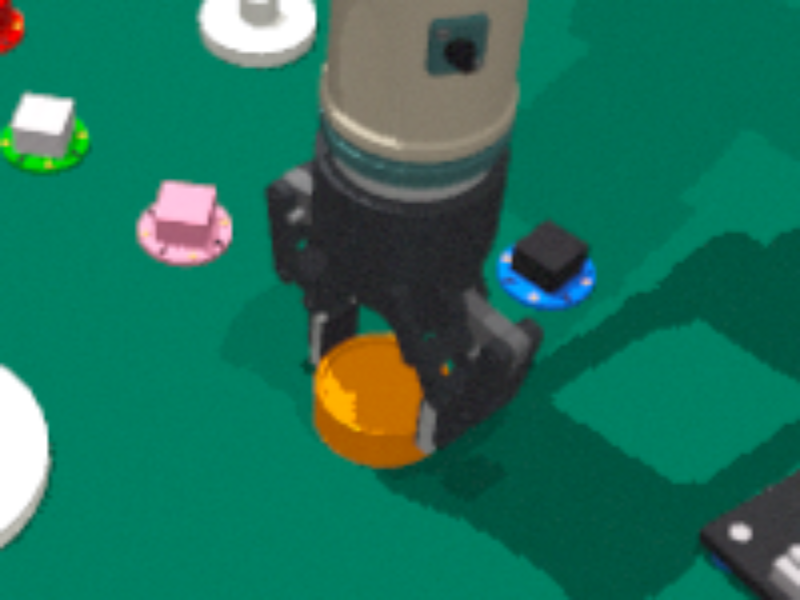

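The view shows the housing held level between the pads, and the measured opening is plausible. Lift and carry.

Call:
drive_tool([
  [0,0,-0.4,0],
  [0,0,-1,0],
  [0,0,-1.8,0],
  [0,0,-2.6,0],
  [0,0,-3.2,0],
  [0,0,-3.2,0],
  [0,0,-3.2,0],
  [0,0,-3.2,0],
])

```text
clock: 4.82
position: [0.604, 0.1215, 0.109]
ee_rot: [0.0, 1.0, -0.0, -0.001]
contact_force: [-0.2, -1.0, -0.8]
width: 0.0579
gripper_force: 43.3
```

Call:
drive_tool([
  [-0.3,-0.4,0,0],
  [-0.9,-1.4,0,0],
  [-1.7,-2.6,0,0],
  [-2.5,-3.8,0,0],
  [-3.3,-5,0,0],
  [-4.1,-6.2,0,0],
  [-4.8,-7.3,0,0],
  [-5.2,-7.9,0,0],
])

```text
clock: 5.48
position: [0.4707, 0.3218, 0.1086]
ee_rot: [-0.0, 1.0, 0.001, -0.002]
contact_force: [1.3, 0.1, -0.6]
width: 0.058
gripper_force: 43.3
```

Call:
drive_tool([
  [-0.3,-0.5,0,0],
  [-0.3,-0.5,0.3,0],
  [-0.3,-0.5,0.6,0],
  [-0.3,-0.5,1,0],
  [-0.3,-0.5,1.3,0],
  [-0.3,-0.5,1.3,0],
  [-0.3,-0.5,1.3,0],
  [-0.3,-0.5,1.3,0],
])

```text
clock: 6.15
position: [0.4679, 0.3311, 0.0772]
ee_rot: [0.0, 1.0, -0.001, -0.0]
contact_force: [0.6, 0.1, -1.3]
width: 0.0584
gripper_force: 43.3
```

Call:
drive_tool([
  [-0.05,-0.04,0.25,0],
  [-0.05,-0.04,0.5,0],
  [-0.05,-0.04,0.7,0],
  [-0.05,-0.04,0.85,0],
  [-0.05,-0.04,0.95,0],
  [-0.05,-0.04,1.03,0],
  [-0.05,-0.04,1.08,0],
  [-0.05,-0.04,1.1,0],
])

```text
clock: 6.82
position: [0.4661, 0.3326, 0.0498]
ee_rot: [0.0, 1.0, 0.0, -0.0]
contact_force: [-0.0, 0.4, -1.3]
width: 0.0579
gripper_force: 43.3
```

Call:
drive_tool([
  [0,0,0.02,0],
  [0,0,0.03,0],
  [0,0,0.04,0],
  [0,0,0.05,0],
  [0,0,0.06,0],
  [0,0,0.06,0],
  [0,0,0.06,0],
  [0,0,0.06,0],
])

```text
clock: 7.48
position: [0.4662, 0.3327, 0.0489]
ee_rot: [-0.0, 1.0, -0.0, 0.0]
contact_force: [-1.5, -0.5, 3.2]
width: 0.0578
gripper_force: 43.8
```

Call:
drive_tool([
  [0,0,0,0],
  [0,0,0,0],
  [0,0,0,0],
  [0,0,0,0],
  [0,0,0,0],
  [0,0,0,0],
  [0,0,0,0],
  [0,0,0,0],
], grip=80)

```text
clock: 8.15
position: [0.4661, 0.3326, 0.0484]
ee_rot: [0.0, 1.0, -0.0, 0.0]
contact_force: [-0.8, -0.6, -0.3]
width: 0.0798
gripper_force: 0.0
```

Call:
drive_tool([
  [0,0,-0.3,0],
  [0,0,-1,0],
  [0,0,-2,0],
  [0,0,-3,0],
  [0,0,-4,0],
  [2,4,-4,-1],
  [3,6,-4,-2],
  [4,8,-4,-3],
])

```text
clock: 8.82
position: [0.5226, 0.2203, 0.1501]
ee_rot: [-0.0, 0.987, 0.16, 0.001]
contact_force: [1.0, 0.6, -0.3]
width: 0.0798
gripper_force: 0.0
```

Call:
drive_tool([
  [1,9,0,-1],
  [1,9,0,-2],
  [1,9,0,-2.8],
  [1,9,0,-2.8],
  [1,9,0,-2.8],
  [1,9,0,-2.8],
  [1,9,0,-2.8],
  [1,9,0,-2.8],
])

```text
clock: 9.48
position: [0.6155, 0.0135, 0.1487]
ee_rot: [-0.0, 0.955, 0.298, 0.0]
contact_force: [0.8, 0.4, 0.1]
width: 0.0798
gripper_force: 0.0
```

```bash
cat >> h.py <<'E'
from scipy.spatial.transform import Rotation
def to(x,y,z,yaw):
    s=get_state(); R=Rotation.from_quat(np.roll(s['ee_rot'],-1)).as_matrix()
    d=R.T@(np.array([x,y,z])/1000-s['position'])/.025
    th=np.degrees(np.arctan2(R[1,0],R[0,0]))
    print("clock",round(s['clock'],2),"pos",np.round(s['position']*1000,1),"yaw",round(th,1),"shift",np.round(d,2),"turn",round((th-yaw)/6,2))
E
python3 - <<'E'
from h import *
im,W=cloud("top")
for b in [(.034,.041),(.041,.048)]:
    p=band(W,(.467,.332),.036,*b); print(len(p),np.median(p[:,2]),p.mean(0)[:2]*1000,circ(p))
to(604.2,-121.6,110,35)
E
```

```text
772 0.037871988182872504 [466.19599246 332.44943208] (466.9, 330.9, 29.8)
208 0.043099254193556064 [467.21201768 330.95844467] (467.1, 331.3, 30.4)
clock 9.53 pos [614.9  14.7 148.6] yaw 34.7 shift [-3.46  4.24  1.54] turn -0.04
```

Housing seated: the floor is at 38 mm, the rim at 44 mm, and the centre at (467,331.5). Next is the green board.

Call:
drive_tool([
  [-1,1.2,0,0],
  [-2.2,2.7,0,0],
  [-3.1,3.8,0.5,0],
  [-3.46,4.24,1,0],
  [-3.46,4.24,1.6,0],
  [-3.46,4.24,2,0],
  [-3.46,4.24,2.3,0],
  [-3.46,4.24,2.3,0],
])

```text
clock: 10.2
position: [0.6035, -0.1198, 0.0895]
ee_rot: [-0.001, 0.954, 0.3, -0.001]
contact_force: [-0.5, 0.3, 0.3]
width: 0.0799
gripper_force: 0.0
```

```bash
python3 - <<'E'
from h import *
to(604.2,-121.6,32,35)
E
```

```text
clock 10.2 pos [ 603.5 -119.8   89.5] yaw 34.9 shift [-0.01  0.08  2.3 ] turn -0.02
```

Call:
drive_tool([
  [-0.01,0.07,0.6,0],
  [-0.01,0.07,1.1,0],
  [-0.01,0.07,1.6,0],
  [-0.01,0.07,2,0],
  [-0.01,0.07,2.2,0],
  [-0.01,0.07,2.3,0],
  [-0.01,0.07,2.3,0],
  [-0.01,0.07,2.3,0],
], grip=50)

```text
clock: 10.87
position: [0.606, -0.1234, 0.034]
ee_rot: [0.0, 0.954, 0.299, 0.0]
contact_force: [-0.5, -0.3, 1.1]
width: 0.0501
gripper_force: 0.0
```

Call:
drive_tool([
  [0,0,0,0],
  [0,0,0,0],
  [0,0,0,0],
  [0,0,0,0],
  [0,0,0,0],
  [0,0,0,0],
  [0,0,0,0],
  [0,0,0,0],
], grip=18, newtons=40)

```text
clock: 11.53
position: [0.6062, -0.1237, 0.0344]
ee_rot: [0.001, 0.954, 0.299, 0.001]
contact_force: [-0.8, -0.3, 5.0]
width: 0.0248
gripper_force: 39.9
```

```bash
python3 - <<'E'
from h import *
im,W=cloud("scene"); cv2.imwrite("pics/s2.png",cv2.resize(im[140:260,220:380],None,fx=5,fy=5)[:,:,::-1]); to(604.2,-121.6,32,35)
E
```

```text
clock 11.58 pos [ 606.2 -123.7   34.4] yaw 34.8 shift [-0.02 -0.12  0.09] turn -0.04
```

View pics/s2.png

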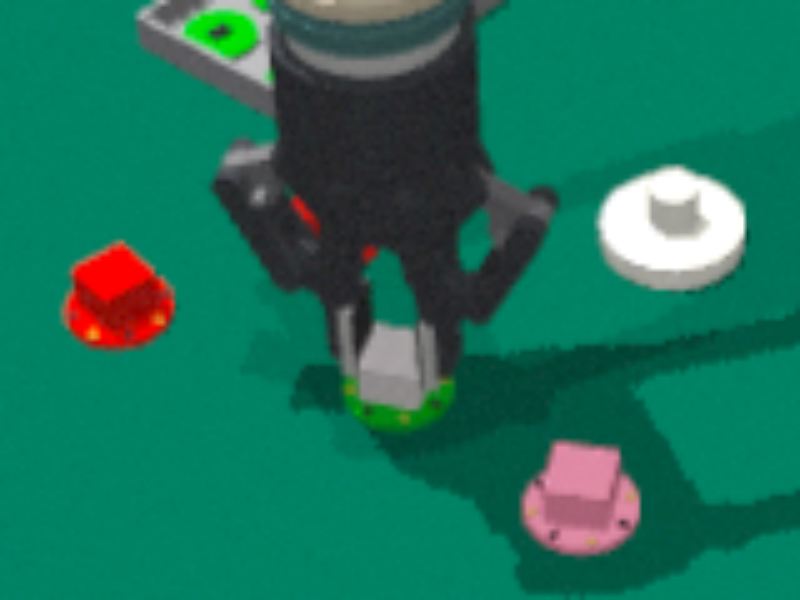

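The silver block is gripped between the pads and the neighbours are clear. Lift and carry.

Call:
drive_tool([
  [0,0,-0.4,0],
  [0,0,-1.2,0],
  [0,0,-2.2,0],
  [0,0,-3.2,0],
  [0.2,-0.7,-3.8,0.5],
  [0.6,-1.8,-3.8,1.2],
  [1,-3.1,-3.8,2],
  [1.5,-4.6,-3.8,2.8],
])

```text
clock: 12.25
position: [0.5706, -0.0077, 0.1291]
ee_rot: [0.0, 0.988, 0.153, 0.0]
contact_force: [0.2, 0.7, -0.5]
width: 0.0247
gripper_force: 39.4
```

```bash
python3 - <<'E'
from h import *
to(467,331.5,130,0)
E
```

```text
clock 12.25 pos [570.6  -7.7 129.1] yaw 17.6 shift [  0.16 -14.19  -0.05] turn 2.94
```

Call:
drive_tool([
  [0.02,-1.4,0,0.5],
  [0.04,-2.8,0,1],
  [0.06,-4.2,0,1.6],
  [0.08,-5.7,0,2.2],
  [0.1,-7.2,0,2.7],
  [0.12,-8.7,0,2.94],
  [0.14,-10.2,0,2.94],
  [0.15,-11.6,0,2.94],
])

```text
clock: 12.92
position: [0.4835, 0.271, 0.1287]
ee_rot: [0.0, 1.0, 0.003, -0.0]
contact_force: [1.7, 0.9, -1.1]
width: 0.0251
gripper_force: 39.4
```

```bash
python3 - <<'E'
from h import *
to(467,331.5,90,0)
E
```

```text
clock 12.92 pos [483.5 271.  128.7] yaw 0.4 shift [-0.64 -2.42  1.55] turn 0.06
```

Call:
drive_tool([
  [-0.3,-1,0,0],
  [-0.5,-1.8,0,0],
  [-0.62,-2.35,0,0],
  [-0.62,-2.4,0.2,0],
  [-0.62,-2.4,0.5,0],
  [-0.62,-2.4,1,0],
  [-0.62,-2.4,1.5,0],
  [-0.62,-2.4,1.5,0],
])

```text
clock: 13.58
position: [0.4674, 0.3265, 0.088]
ee_rot: [0.002, 1.0, 0.002, -0.003]
contact_force: [-0.3, 0.1, -0.7]
width: 0.0247
gripper_force: 39.4
```

```bash
python3 - <<'E'
from h import *
to(467,331.5,73,0)
E
```

```text
clock 13.58 pos [467.4 326.5  88. ] yaw 0.3 shift [-0.01 -0.2   0.6 ] turn 0.04
```

Call:
drive_tool([
  [0,0,0,0],
  [0,0,0,0],
  [0,0,0,0],
  [0,0,0,0],
  [0,0,0.1,0],
  [0,0,0.2,0],
  [0,0,0.2,0],
  [0,0,0.2,0],
])

```text
clock: 14.25
position: [0.4686, 0.3292, 0.0858]
ee_rot: [0.0, 1.0, 0.003, -0.0]
contact_force: [-0.7, -0.2, -0.3]
width: 0.0249
gripper_force: 39.4
```

```bash
python3 - <<'E'
from h import *
to(467,331.5,73,0)
E
```

```text
clock 14.25 pos [468.6 329.2  85.8] yaw 0.4 shift [-0.06 -0.09  0.51] turn 0.06
```

Call:
drive_tool([
  [-0.05,-0.09,0.1,0],
  [-0.05,-0.09,0.2,0],
  [-0.05,-0.09,0.3,0],
  [-0.05,-0.09,0.38,0],
  [-0.05,-0.09,0.44,0],
  [-0.05,-0.09,0.48,0],
  [-0.05,-0.09,0.5,0],
  [-0.05,-0.09,0.5,0],
])

```text
clock: 14.92
position: [0.4675, 0.3314, 0.0733]
ee_rot: [0.0, 1.0, 0.003, -0.0]
contact_force: [0.3, 0.1, -0.3]
width: 0.0246
gripper_force: 39.4
```

```bash
python3 - <<'E'
from h import *
to(467,331.5,72.4,0); print(get_state()['contact_force'])
E
```

```text
clock 14.92 pos [467.5 331.4  73.3] yaw 0.4 shift [-0.02 -0.    0.04] turn 0.06
[ 0.25564095  0.05802436 -0.2600937 ]
```

Call:
drive_tool([
  [0,0,0.02,0],
  [0,0,0.04,0],
  [0,0,0.05,0],
  [0,0,0.06,0],
  [0,0,0.07,0],
  [0,0,0.07,0],
  [0,0,0.07,0],
  [0,0,0.07,0],
])

```text
clock: 15.58
position: [0.4676, 0.3315, 0.0724]
ee_rot: [-0.0, 1.0, 0.003, 0.0]
contact_force: [-0.6, -1.1, 5.1]
width: 0.0247
gripper_force: 40.1
```

Call:
drive_tool([
  [0,0,0,0],
  [0,0,0,0],
  [0,0,0,0],
  [0,0,0,0],
  [0,0,0,0],
  [0,0,0,0],
  [0,0,0,0],
  [0,0,0,0],
], grip=55)

```text
clock: 16.25
position: [0.4675, 0.3315, 0.0716]
ee_rot: [0.0, 1.0, 0.003, -0.0]
contact_force: [0.5, -0.6, 0.9]
width: 0.055
gripper_force: 0.0
```

Call:
drive_tool([
  [0,0,-0.3,0],
  [0,0,-1,0],
  [0,0,-2,0],
  [0,0,-3,0],
  [0,1.5,-3,0],
  [0.2,3,-3,0],
  [0.4,4.6,-3,0],
  [0.6,6.2,-3,0],
])

```text
clock: 16.92
position: [0.4835, 0.1754, 0.1477]
ee_rot: [-0.0, 1.0, 0.004, 0.001]
contact_force: [0.9, -0.7, 0.4]
width: 0.0552
gripper_force: 0.0
```

```bash
python3 - <<'E'
from h import *
to(484.8,109.2,70,2)
im,W=cloud("top")
for b in [(.035,.048),(.055,.07)]:
    p=band(W,(.467,.332),.034,*b); print(len(p),np.median(p[:,2]),p.mean(0)[:2]*1000,circ(p),rect(p))
cv2.imwrite("pics/t3.png",cv2.resize(im[260:390,60:280],None,fx=3.6,fy=3.6)[:,:,::-1])
E
```

```text
clock 16.92 pos [483.5 175.4 147.7] yaw 0.5 shift [0.03 2.65 3.11] turn -0.26
85 0.040514688100217244 [490.80761976 336.64529094] (488.0, 334.9, 19.5) (491.7, 335.7, array([ 8.1, 39. ]), 12.3)
0 nan [nan nan] (0.0, 0.0, 0.0) (0.0, 0.0, array([0., 0.]), 0.0)
  return _methods._mean(a, axis=axis, dtype=dtype,
  ret = ret.dtype.type(ret / rcount)
<stdin>:5: RuntimeWarning: Mean of empty slice.
  ret = um.true_divide(
```

View pics/t3.png

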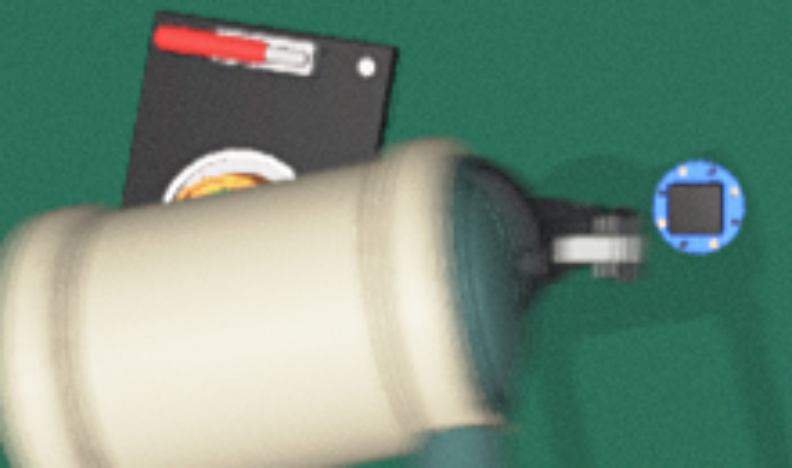

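The arm hides the nest in this view. The blue board at crop (698,208) is untouched. I'll pick up the blue board and check the nest afterwards.

Call:
drive_tool([
  [0.03,1.3,0,-0.25],
  [0.03,2.3,0.3,-0.25],
  [0.03,2.6,1,-0.25],
  [0.03,2.6,2,-0.25],
  [0.03,2.6,2.6,-0.25],
  [0.03,2.6,3,-0.25],
  [0.03,2.6,3,-0.25],
  [0.03,2.6,3,-0.25],
])

```text
clock: 17.63
position: [0.4846, 0.1116, 0.0718]
ee_rot: [0.0, 1.0, 0.016, -0.0]
contact_force: [-1.0, 0.2, -0.7]
width: 0.055
gripper_force: 0.0
```

Call:
drive_tool([
  [0,0,0,0],
  [0,0,0,0],
  [0,0,0,0],
  [0,0,0,0],
  [0,0,0,0],
  [0,0,0,0],
  [0,0,0,0],
  [0,0,0,0],
])

```text
clock: 18.3
position: [0.4847, 0.1116, 0.0718]
ee_rot: [0.0, 1.0, 0.016, 0.0]
contact_force: [0.1, 0.2, 0.1]
width: 0.0546
gripper_force: 0.0
```

```bash
python3 - <<'E'
from h import *
for n in ("top","scene"):
  im,W=cloud(n)
  for c,b in [((.467,.332),(.035,.048)),((.467,.332),(.055,.07)),((.4848,.1092),(.018,.028))]:
    p=band(W,c,.034 if c[1]>.2 else .025,*b)
    if len(p)>5: print(n,len(p),np.median(p[:,2]),p.mean(0)[:2]*1000,circ(p),rect(p))
  cv2.imwrite(f"pics/{n}4.png",cv2.resize(im[270:370,80:200] if n=="top" else im[220:400,390:630],None,fx=3.3,fy=3.3)[:,:,::-1])
to(484.8,109.2,32,2)
E
```

```text
top 697 0.04119460799730897 [466.76476717 329.63360675] (465.9, 331.5, 30.6) (466.3, 331.3, array([59., 60.]), 46.5)
top 248 0.061605770292327514 [467.38057046 329.61251843] (467.0, 330.5, 17.8) (467.7, 330.5, array([24.9, 27.3]), 0.4)
scene 675 0.04146065408503122 [473.90881187 334.25115276] (467.5, 331.9, 30.9) (467.5, 331.1, array([60.1, 58.6]), 37.1)
scene 261 0.06124230752580084 [469.57408695 330.88881963] (468.2, 330.0, 17.3) (467.7, 330.4, array([25.6, 28.6]), 88.7)
scene 174 0.02333129244768898 [486.43483204 110.48698285] (484.6, 109.6, 17.9) (485.2, 109.4, array([28. , 26.1]), 4.9)
clock 18.4 pos [484.6 111.5  71.7] yaw 1.9 shift [0.   0.09 1.59] turn -0.02
```

View pics/scene4.png

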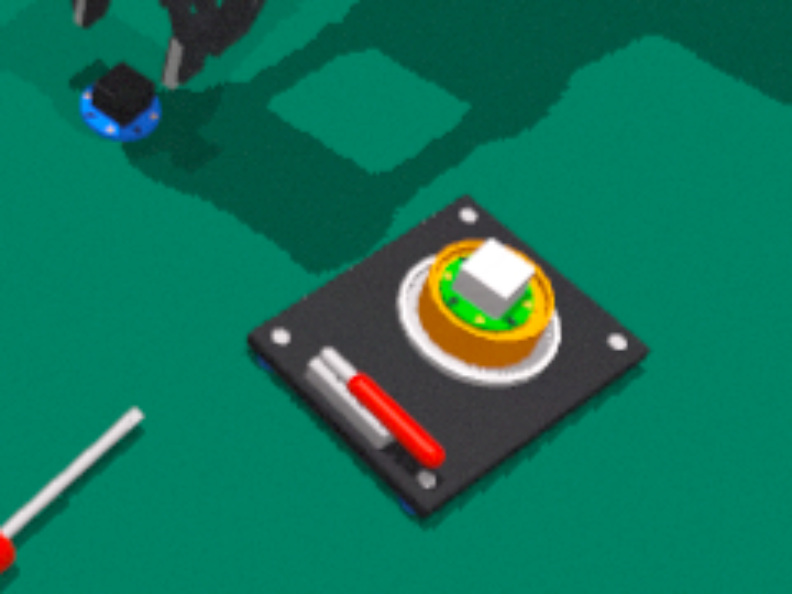

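The green board lies flat in the recess, its block at scene crop (492,275); the top is at about 62 mm and centred at (467.7,331). Now grip the blue board.

Call:
drive_tool([
  [0,0.08,0.4,0],
  [0,0.08,0.8,0],
  [0,0.08,1.2,0],
  [0,0.08,1.45,0],
  [0,0.08,1.55,0],
  [0,0.08,1.55,0],
  [0,0.08,1.55,0],
  [0,0.08,1.55,0],
], grip=50)

```text
clock: 19.07
position: [0.4852, 0.1096, 0.0334]
ee_rot: [-0.0, 1.0, 0.016, 0.0]
contact_force: [0.3, 0.6, -0.1]
width: 0.0504
gripper_force: 0.0
```

Call:
drive_tool([
  [0,0,0,0],
  [0,0,0,0],
  [0,0,0,0],
  [0,0,0,0],
  [0,0,0,0],
  [0,0,0,0],
  [0,0,0,0],
  [0,0,0,0],
], grip=18, newtons=40)

```text
clock: 19.73
position: [0.4853, 0.1096, 0.0336]
ee_rot: [-0.0, 1.0, 0.016, 0.001]
contact_force: [-0.7, 0.6, 5.3]
width: 0.0249
gripper_force: 40.4
```

Call:
drive_tool([
  [0,0,-0.4,0],
  [0,0,-1.2,0],
  [0,0,-2.2,0],
  [0,0,-3.2,0],
  [0,0,-4,0],
  [0,-0.4,-4.6,0],
  [-0.1,-1,-4.8,0],
  [-0.2,-1.8,-4.8,0],
])

```text
clock: 20.4
position: [0.4792, 0.1542, 0.1546]
ee_rot: [0.0, 1.0, 0.015, 0.002]
contact_force: [-0.7, 0.4, -0.9]
width: 0.025
gripper_force: 39.8
```

```bash
python3 - <<'E'
from h import *
to(467.7,331.5,140,2)
E
```

```text
clock 20.4 pos [479.2 154.2 154.6] yaw 1.8 shift [-0.24 -7.1   0.58] turn -0.04
```

Call:
drive_tool([
  [-0.05,-1,0,0],
  [-0.1,-2.2,0,0],
  [-0.15,-3.5,0,0],
  [-0.18,-4.8,0,0],
  [-0.2,-5.8,0,0],
  [-0.22,-6.5,0.2,0],
  [-0.22,-6.9,0.5,0],
  [-0.22,-6.9,0.6,0],
])

```text
clock: 21.07
position: [0.4663, 0.3279, 0.1364]
ee_rot: [0.0, 1.0, 0.017, -0.001]
contact_force: [0.6, -0.9, -0.7]
width: 0.025
gripper_force: 39.8
```

Call:
drive_tool([
  [0,0,0,0],
  [0,0,0.2,0],
  [0,0,0.4,0],
  [0,0,0.6,0],
  [0,0,0.8,0],
  [0,0,0.8,0],
  [0,0,0.8,0],
  [0,0,0.8,0],
])

```text
clock: 21.73
position: [0.4674, 0.3265, 0.118]
ee_rot: [0.0, 1.0, 0.016, 0.0]
contact_force: [0.4, 0.3, -0.4]
width: 0.0248
gripper_force: 39.8
```

```bash
python3 - <<'E'
from h import *
to(468,331.5,96.5,2)
E
```

```text
clock 21.73 pos [467.4 326.5 118. ] yaw 1.8 shift [ 0.03 -0.2   0.86] turn -0.03
```

Call:
drive_tool([
  [0.03,-0.1,0,0],
  [0.03,-0.2,0.2,0],
  [0.03,-0.2,0.4,0],
  [0.03,-0.2,0.6,0],
  [0.03,-0.2,0.72,0],
  [0.03,-0.2,0.78,0],
  [0.03,-0.2,0.78,0],
  [0.03,-0.2,0.78,0],
])

```text
clock: 22.4
position: [0.4677, 0.3316, 0.0983]
ee_rot: [0.0, 1.0, 0.016, -0.0]
contact_force: [0.1, 0.7, -0.3]
width: 0.0252
gripper_force: 39.8
```

```bash
python3 - <<'E'
from h import *
to(468,331.5,95.6,2); print(get_state()['contact_force'])
E
```

```text
clock 22.4 pos [467.7 331.6  98.3] yaw 1.9 shift [0.01 0.   0.11] turn -0.02
[ 0.05531993  0.68621568 -0.34966883]
```

Call:
drive_tool([
  [0.01,0,0.03,0],
  [0.01,0,0.06,0],
  [0.01,0,0.08,0],
  [0.01,0,0.1,0],
  [0.01,0,0.12,0],
  [0.01,0,0.13,0],
  [0.01,0,0.13,0],
  [0.01,0,0.13,0],
])

```text
clock: 23.07
position: [0.4681, 0.3317, 0.0956]
ee_rot: [-0.0, 1.0, 0.016, 0.0]
contact_force: [-0.8, 0.2, 3.4]
width: 0.0248
gripper_force: 40.2
```

Call:
drive_tool([
  [0,0,0,0],
  [0,0,0,0],
  [0,0,0,0],
  [0,0,0,0],
  [0,0,0,0],
  [0,0,0,0],
  [0,0,0,0],
  [0,0,0,0],
], grip=50)

```text
clock: 23.73
position: [0.468, 0.3316, 0.0952]
ee_rot: [0.0, 1.0, 0.016, 0.0]
contact_force: [-0.0, -0.9, 0.8]
width: 0.05
gripper_force: 0.0
```

Call:
drive_tool([
  [0,0,-0.3,0],
  [0,0,-1,0],
  [0,0,-1.8,0],
  [0,0,-2.4,0],
  [0,1.5,-2.4,0],
  [0,3,-2.4,0],
  [0,4.6,-2.4,0],
  [0,6.2,-2.4,0],
])

```text
clock: 24.4
position: [0.473, 0.1756, 0.156]
ee_rot: [-0.0, 1.0, 0.017, 0.001]
contact_force: [1.3, 0.1, 0.5]
width: 0.0497
gripper_force: 0.0
```

Call:
drive_tool([
  [0,1.6,0,0],
  [0,3.2,0,0],
  [0,4.8,0,0],
  [0,6.4,0.4,0],
  [0,8,0.8,0],
  [-0.1,9.6,1.2,0],
  [-0.1,10.6,1.6,0],
  [-0.1,11,2,0],
])

```text
clock: 25.07
position: [0.4802, -0.1019, 0.1056]
ee_rot: [0.001, 1.0, 0.014, 0.001]
contact_force: [0.3, 0.3, 0.2]
width: 0.0495
gripper_force: 0.0
```

```bash
python3 - <<'E'
from h import *
to(461.5,-117.6,75,2)
for n in ("top","scene"):
  im,W=cloud(n)
  for b in [(.055,.07),(.078,.09)]:
    p=band(W,(.467,.332),.034,*b)
    if len(p)>5: print(n,len(p),np.median(p[:,2]),p.mean(0)[:2]*1000,circ(p),rect(p))
  if n=="scene":cv2.imwrite(f"pics/{n}5.png",cv2.resize(im[220:400,390:630],None,fx=3.3,fy=3.3)[:,:,::-1])
E
```

```text
clock 25.07 pos [ 480.2 -101.9  105.6] yaw 1.7 shift [-0.77  0.6   1.22] turn -0.06
top 265 0.0657887968718161 [468.54705403 325.91053714] (466.8, 330.9, 23.3) (466.7, 330.9, array([43.8, 45.7]), 18.8)
top 265 0.08559392297439934 [466.83829397 329.80625121] (466.6, 330.5, 17.5) (467.3, 330.3, array([26.3, 27.4]), 0.8)
scene 288 0.06549856298135565 [475.8724604  333.30991705] (468.0, 330.7, 23.5) (471.2, 330.8, array([38.3, 44.5]), 11.2)
scene 279 0.08528510856656955 [470.1186382  331.14047789] (467.2, 330.1, 17.5) (468.1, 330.2, array([28.7, 26.6]), 1.2)
```

View pics/scene5.png

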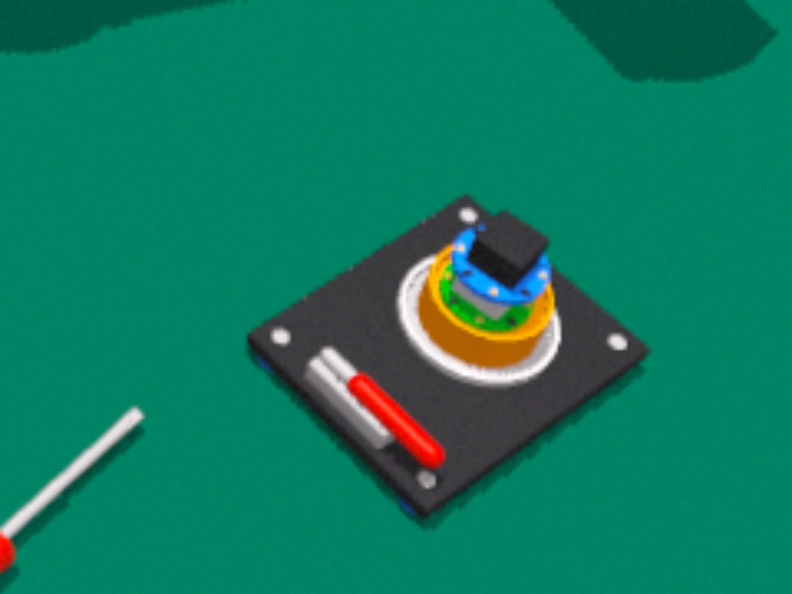

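The blue board is level at 66 mm on the green block, centred within about 0.5 mm; block top at 86 mm, crop (510,245). Now the cap.

Call:
drive_tool([
  [-0.6,0.3,0,0],
  [-0.6,0.3,0.3,0],
  [-0.6,0.3,0.6,0],
  [-0.6,0.3,0.8,0],
  [-0.6,0.3,1,0],
  [-0.6,0.3,1,0],
  [-0.6,0.3,1,0],
  [-0.6,0.3,1,0],
])

```text
clock: 25.83
position: [0.4651, -0.1059, 0.0802]
ee_rot: [0.0, 1.0, 0.016, 0.0]
contact_force: [-0.1, -0.1, 0.1]
width: 0.0503
gripper_force: 0.0
```

```bash
python3 - <<'E'
from h import *
to(461.5,-117.6,39,2)
E
```

```text
clock 25.83 pos [ 465.1 -105.9   80.2] yaw 1.9 shift [-0.16  0.46  1.65] turn -0.02
```

Call:
drive_tool([
  [-0.16,0.46,0,0],
  [-0.16,0.46,0.1,0],
  [-0.16,0.46,0.5,0],
  [-0.16,0.46,0.9,0],
  [-0.16,0.46,1.2,0],
  [-0.16,0.46,1.45,0],
  [-0.16,0.46,1.6,0],
  [-0.16,0.46,1.6,0],
])

```text
clock: 26.5
position: [0.4607, -0.1176, 0.0395]
ee_rot: [-0.0, 1.0, 0.016, -0.001]
contact_force: [0.1, 0.3, -0.3]
width: 0.0498
gripper_force: 0.0
```

Call:
drive_tool([
  [0,0,0,0],
  [0,0,0,0],
  [0,0,0,0],
  [0,0,0,0],
  [0,0,0,0],
  [0,0,0,0],
  [0,0,0,0],
  [0,0,0,0],
])

```text
clock: 27.17
position: [0.4611, -0.1179, 0.0403]
ee_rot: [0.0, 1.0, 0.016, 0.0]
contact_force: [0.2, 0.3, -0.5]
width: 0.0503
gripper_force: 0.0
```

Call:
drive_tool([
  [0,0,0.04,0],
  [0,0,0.04,0],
  [0,0,0.04,0],
  [0,0,0.04,0],
  [0,0,0.04,0],
  [0,0,0.04,0],
  [0,0,0.04,0],
  [0,0,0.04,0],
], grip=14, newtons=40)

```text
clock: 27.83
position: [0.4611, -0.1178, 0.0393]
ee_rot: [0.0, 1.0, 0.016, 0.0]
contact_force: [-0.8, -0.6, 3.0]
width: 0.0198
gripper_force: 39.1
```

Call:
drive_tool([
  [0,0,-0.4,0],
  [0,0,-1.2,0],
  [0,0,-2.2,0],
  [0,0,-3.4,0],
  [0,0,-4.4,0],
  [0,-0.4,-5,0],
  [0,-1,-5.2,0],
  [0,-2,-5.2,0],
])

```text
clock: 28.5
position: [0.4611, -0.0691, 0.171]
ee_rot: [0.001, 1.0, 0.015, 0.002]
contact_force: [-0.1, -0.4, -0.3]
width: 0.0205
gripper_force: 39.2
```

```bash
python3 - <<'E'
from h import *
im,W=cloud("scene"); print(np.round(get_state()['width'],4))
cv2.imwrite("pics/s6.png",cv2.resize(im[60:240,280:480],None,fx=3,fy=3)[:,:,::-1]); to(467.5,331.5,170,2)
E
```

```text
0.0202
clock 28.55 pos [459.  -63.7 169.9] yaw 1.8 shift [  0.84 -15.79   0.06] turn -0.03
```

View pics/s6.png

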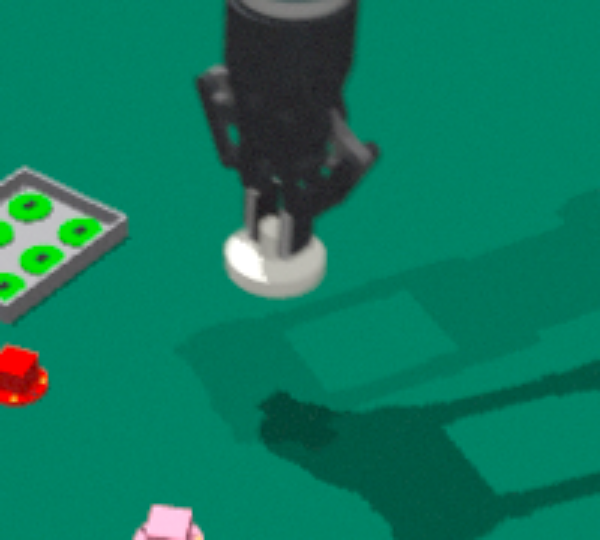

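The cap is held level by its knob at crop (270,235). Carry it over at 170 mm.

Call:
drive_tool([
  [0.05,-1,0,0],
  [0.15,-2.2,0,0],
  [0.25,-3.5,0,0],
  [0.35,-4.8,0,0],
  [0.45,-6.1,0,0],
  [0.5,-7.4,0,0],
  [0.55,-8.7,0,0],
  [0.6,-10,0,0],
])

```text
clock: 29.22
position: [0.4659, 0.184, 0.1687]
ee_rot: [0.0, 1.0, 0.016, -0.0]
contact_force: [0.0, 0.1, -0.8]
width: 0.02
gripper_force: 39.3
```

Call:
drive_tool([
  [0.05,-1.2,0,0],
  [0.1,-2.4,0,0],
  [0.15,-3.4,0,0],
  [0.2,-4.2,0,0],
  [0.2,-4.8,0,0],
  [0.2,-5.1,0,0],
  [0.2,-5.2,0,0],
  [0.2,-5.2,0,0],
])

```text
clock: 29.88
position: [0.4669, 0.3125, 0.1687]
ee_rot: [0.0, 1.0, 0.017, -0.0]
contact_force: [0.8, -0.1, 0.5]
width: 0.0201
gripper_force: 39.3
```

```bash
python3 - <<'E'
from h import *
to(467.2,331.5,130,2)
E
```

```text
clock 29.88 pos [466.9 312.5 168.7] yaw 1.9 shift [ 0.04 -0.76  1.55] turn -0.02
```

Call:
drive_tool([
  [0,-0.3,0,0],
  [0,-0.6,0,0],
  [0,-0.7,0,0],
  [0,-0.7,0.3,0],
  [0,-0.7,0.6,0],
  [0,-0.7,0.9,0],
  [0,-0.7,1.1,0],
  [0,-0.7,1.1,0],
])

```text
clock: 30.55
position: [0.4655, 0.3293, 0.1398]
ee_rot: [0.001, 1.0, 0.016, -0.002]
contact_force: [-0.4, -0.8, 0.0]
width: 0.0198
gripper_force: 39.3
```

```bash
python3 - <<'E'
from h import *
to(467.2,331.5,120,2)
E
```

```text
clock 30.55 pos [465.5 329.3 139.8] yaw 1.8 shift [ 0.07 -0.09  0.79] turn -0.03
```

Call:
drive_tool([
  [0.03,-0.07,0,0],
  [0.03,-0.07,0,0],
  [0.03,-0.07,0.2,0],
  [0.03,-0.07,0.4,0],
  [0.03,-0.07,0.55,0],
  [0.03,-0.07,0.65,0],
  [0.03,-0.07,0.7,0],
  [0.03,-0.07,0.7,0],
])

```text
clock: 31.22
position: [0.467, 0.3317, 0.1237]
ee_rot: [0.0, 1.0, 0.016, -0.0]
contact_force: [0.3, -0.1, -0.4]
width: 0.0205
gripper_force: 39.3
```

```bash
python3 - <<'E'
from h import *
to(467.2,331.5,117.3,2); print(get_state()['contact_force'])
E
```

```text
clock 31.22 pos [467.  331.7 123.7] yaw 1.9 shift [0.01 0.01 0.26] turn -0.02
[ 0.29190667 -0.13684645 -0.4476179 ]
```

Call:
drive_tool([
  [0.01,0.01,0.05,0],
  [0.01,0.01,0.1,0],
  [0.01,0.01,0.14,0],
  [0.01,0.01,0.17,0],
  [0.01,0.01,0.19,0],
  [0.01,0.01,0.21,0],
  [0.01,0.01,0.22,0],
  [0.01,0.01,0.22,0],
])

```text
clock: 31.88
position: [0.4675, 0.3316, 0.1186]
ee_rot: [0.0, 1.0, 0.016, -0.0]
contact_force: [-0.7, 0.0, -0.7]
width: 0.0201
gripper_force: 39.3
```

Call:
drive_tool([
  [0,0,0.01,0],
  [0,0,0.02,0],
  [0,0,0.03,0],
  [0,0,0.03,0],
  [0,0,0.04,0],
  [0,0,0.04,0],
  [0,0,0.04,0],
  [0,0,0.04,0],
])

```text
clock: 32.55
position: [0.4675, 0.3316, 0.1177]
ee_rot: [0.0, 1.0, 0.016, 0.0]
contact_force: [1.6, -0.6, -0.2]
width: 0.0201
gripper_force: 39.3
```

Call:
drive_tool([
  [0,0,0.01,0],
  [0,0,0.02,0],
  [0,0,0.03,0],
  [0,0,0.03,0],
  [0,0,0.03,0],
  [0,0,0.03,0],
  [0,0,0.03,0],
  [0,0,0.03,0],
])

```text
clock: 33.22
position: [0.4676, 0.3317, 0.1173]
ee_rot: [-0.0, 1.0, 0.016, 0.0]
contact_force: [-1.0, -1.8, 4.4]
width: 0.0197
gripper_force: 39.6
```

Contact at the expected height. Release and leave straight up.

Call:
drive_tool([
  [0,0,0,0],
  [0,0,0,0],
  [0,0,0,0],
  [0,0,0,0],
  [0,0,0,0],
  [0,0,0,0],
  [0,0,0,0],
  [0,0,0,0],
], grip=45)

```text
clock: 33.88
position: [0.4675, 0.3316, 0.1169]
ee_rot: [0.0, 1.0, 0.016, 0.0]
contact_force: [-0.4, 0.3, 0.8]
width: 0.045
gripper_force: 0.0
```

Call:
drive_tool([
  [0,0,-0.3,0],
  [0,0,-1,0],
  [0,0,-1.8,0],
  [0,0,-2.6,0],
  [0,1.5,-2.6,0],
  [0,3,-2.6,0],
  [0,4.6,-2.6,0],
  [0,6.2,-2.6,0],
])

```text
clock: 34.55
position: [0.4724, 0.1756, 0.1828]
ee_rot: [-0.0, 1.0, 0.017, 0.001]
contact_force: [0.6, 0.0, 0.3]
width: 0.0454
gripper_force: 0.0
```

Call:
drive_tool([
  [0,1.6,0,0],
  [0,3,0,0],
  [0,4,0,0],
  [0,4.6,0,0],
  [0,5,0,0],
  [0,5,0,0],
  [0,5,0,0],
  [0,5,0,0],
])

```text
clock: 35.22
position: [0.4767, 0.0527, 0.1822]
ee_rot: [-0.0, 1.0, 0.016, 0.0]
contact_force: [0.6, -0.3, -0.3]
width: 0.0451
gripper_force: 0.0
```

```bash
python3 - <<'E'
from h import *
for n in ("top","scene"):
  im,W=cloud(n)
  for b in [(.084,.095),(.104,.115)]:
    p=band(W,(.467,.332),.04,*b)
    if len(p)>5: print(n,len(p),np.median(p[:,2]),circ(p),rect(p))
  if n=="scene":cv2.imwrite(f"pics/{n}7.png",im[:,:,::-1])
E
```

```text
top 962 0.08976920400072355 (468.0, 331.2, 31.7) (467.9, 330.6, array([60.7, 62.3]), 28.2)
top 147 0.1094927142160068 (467.4, 330.2, 11.4) (468.0, 330.1, array([19.6, 22.1]), 4.1)
scene 850 0.08948018404826216 (468.2, 330.4, 31.8) (468.0, 330.4, array([61.6, 61.2]), 9.1)
scene 157 0.10922317661438358 (468.6, 329.1, 12.2) (468.4, 330.6, array([21.2, 22.7]), 72.3)
```

View pics/scene7.png

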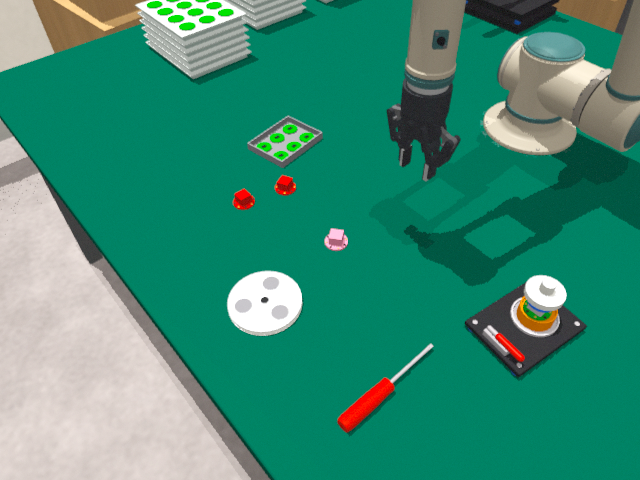

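The module stands complete at (540,305), with the cap roof level at 90 mm, the knob top at 110 mm, and the cap centred within about 1 mm. The bystanders haven't moved and the arm is clear.

```bash
python3 -c "
from rig import order
print(order.sign_off())"
```

```text
the job is handed in; nothing more can be done
None
```

The module is built in the order asked (housing, green board, blue board, cap knob up); it was level and centred to about 1 mm in the last camera check, and I handed it in at about 35 s with the bystanders untouched; the judge's result was not shown.

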